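# Stand the rosette panel up against the fence of the carving rest

## Robot

A 7-joint arm with a two-finger parallel gripper is mounted at the origin on the work surface. World frame = base frame: x ahead of the robot, y to its left, z up, the work surface at z = 0. Lengths are in m, angles in rad, forces in N, time in s.
With the tool pointing down it reaches from about 0.4 to 0.875 m from the base axis. Payload 19.3 kg.
Tool frame: the origin (TCP) lies at the very end of the fingers, on their centre line; the grasp point (between the pads) lies 19 mm behind it; z points along the fingers, y is the line along which they close (so a half turn about z gives the same grasp; the last joint's range is limited). The gripper opens to 85 mm and grips with 20 to 120 N. Pads are 22 mm wide; open, the fingers measure 114 mm over their backs; the gripper's body (76 mm by 85 mm) begins 54 mm behind the grasp point. The pads swing forward as they close: fully open they stand 13 mm farther back than shut.
Start: joints at [1.229, 0.521, -0.036, 1.599, 0.021, 1.021, -0.113], TCP at [0.168, -0.602, 0.231] pointing down, gripper open.
Joint ranges: [-2.91, 2.91], [-0.3, 2.13], [-1.5, 1.42], [0.17, 2.43], [-1.26, 4.41], [0.16, 1.93], [-2.52, 2.52]. Speed limits (rad/s): [1.89, 1.89, 2.39, 2.39, 3.01, 3.01, 3.01].

## Interface

Orientations are given as [roll, pitch, yaw] about the fixed x, y, z axes, in that order (R = Rz(yaw) Ry(pitch) Rx(roll)).
In Python, from workcell import monitor, optics, job_done gives the robot as it stands.
- The arm moves only by the shell command python3 -m handwheel 'ROWS' [FORCE]. ROWS is JSON, a list of rows, each an object of numbers: "dx", "dy", "dz": the shift along the tool's x, y, z in cm; "wx", "wy", "wz": the turn, a rotation vector about the tool's x, y, z in rad; "claw": the opening in per cent of the stroke, from 0 (shut) to 100 (fully open). A call has 1 to 8 rows; each row shifts and turns the commanded pose from where the row before left it, along the tool's axes as they then stand; what a row does not reach is not made up. A row lasts 1/8 s, in which the tool goes at most 62.5 mm and 10.7 degrees, less where a joint would pass 70% of its speed; a pose out of reach is approached as far as the arm can. A call with a gripper value outside its range is refused whole. The fingers move at their own pace and stop on an object; FORCE is the grip in N (left out, the last holds). Time passes only in rows, so rows that do not move let the fingers close. It gives the time, the measured TCP pose, the force, the opening and the grip force at its end, in the units of the state.
- monitor.observe(): the state, without advancing time (a new reading comes with each control period).
- optics.grab_frame(name): name is "scene" or "top" or "wrist"; returns a dict with "frame" (384x512x3 uint8, blue, green, red), "fovy" (degrees; the focal length in pixels is half the picture's height over the tangent of half this angle, whatever the lens; pixels are square), "cx", "cy" (the principal point, pixels), "R" (3x3) and "t" (3): a world point X has camera coordinates R X + t. Camera axes: x right, y down, z forward; pixel columns grow to the right and rows downward; lengths in m; the calibration is good to about 2 mm. The wrist camera is an equidistant fisheye: a pixel r from the principal point sees the ray r / f radians off the axis. A picture is of the moment at which its call begins. There is no depth.
- job_done(): hands the job in; it is judged then, once.
Trained networks look in the newest picture that a camera, given by its name, has taken for a name from the list of things; names that differ only in an ending like _2 or _b are one class to them, and where a whole thing is asked for, a point or a joint stands for the part that bears it (a point fixed in the world has none). Each returns a list of dicts, best first, with "p" (0 to 1); they miss things now and then, are a little off and sometimes report something else, mostly with a low value. They report only what shows in the picture. A call takes as long as a camera call. They do not tell look-alikes from the thing itself.
- optics.masks_of(name, camera): "region" (384x512 bool, what is visible of it) and "rect" ([left, top, width, height] in pixels, round what is visible of it).
The state is a dict: "clock": time; "qpos": joint angles; "qd": joint speeds; "joint_efforts": joint torques, N m; "position": TCP position; "tool_rot": TCP orientation; "force": force on the tool from outside, world axes, zero at the start; "moment": the same for the moment, N m; "grip_width": finger opening in m; "finger_force": force on a finger pad.
Only numpy, scipy, OpenCV 4.12 (cv2) and the standard library are available. Lean on these libraries where they do the work, as an engineer would, in place of code of your own. Each camera call takes 0.05 s, during which the arm holds its last target. There are 200 camera calls.

## Task

Two carved panels lie sloping on the carving rest, their lower edges at its dark fence. Push the raised edge of the pale lime-wood panel with the rosette up and over towards the fence, so that it pivots on its lower edge, without lifting it off the rest, and is left standing upright, carved face against the fence, its back exposed for oiling. Leave the dark walnut panel lying as it is.

Things in the scene. Friction and masses are not known exactly. Their poses are not given: they have to be found in the camera images.
- carving_rest: Carving rest, fixed: plywood base 150 mm (x) by 300 mm (y), 12 mm thick, dark fence along one long side. Origin on the bench; z up, x points square to the fence from the open side. Base from x = -72 to +78 mm; fence's inner face at x = +60 mm, top 82 mm above the bench, 18 mm thick. A 14 mm steel rod along y (axis x = -15 mm, 41 mm up) props both panels at 30 degrees; their raised edges overhang it.
- rosette_panel_center (a point): Centre of the pale panel with a round rosette, loose, 0.1 kg, 110 mm long (x, down the slope), 100 wide (y), 18 thick (z, out of the carved face). Starts carved face up, lower edge on the base about 1 mm from the fence; the raised edge's nearest corner is at x = -46 mm of the rest, 67 mm above the bench. It tips freely on its lower edge; upright, its top is 122 mm up, its back at x = +42 mm of the rest.
- walnut_panel_center (a point): Centre of the dark walnut panel with a diamond pattern: same size, axes and slope as the pale one, lying beside it on the same rest; loose, to be left alone.
Not all that is in view belongs to the job. Of the things that look like the part that bears rosette_panel_center, the smallest one is meant.

How it is judged:
At the end, for the whole second after the job is handed in: The rosette panel stands at rest on its lower edge on the rest, face parallel to the fence within 10 degrees and against it (its centre at x 34 to 60 mm and within 140 mm in y in the rest's frame, 55 to 80 mm above the bench); the walnut panel is within 15 mm of where it lay (angle between the z axis of rosette_panel_center and the x axis of carving_rest, either way round below 0.1745 rad and x of rosette_panel_center in the frame of carving_rest between 0.034 and 0.06 m and z of rosette_panel_center in the frame of carving_rest between 0.055 and 0.08 m and y of rosette_panel_center in the frame of carving_rest between -0.14 and 0.14 m and linear speed of rosette_panel below 0.02 m/s and distance of walnut_panel_center from where it was at the start of the episode below 0.015 m); the robot touches nothing.
It fails at once if the rosette panel is lifted off the rest (its centre more than 95 mm above the bench) (z of rosette_panel_center in the frame of carving_rest above 0.095 m).
It fails at once if the walnut panel is shifted by more than 20 mm (distance of walnut_panel_center from where it was at the start of the episode above 0.02 m).
It also fails if it takes over 35 s, if anything falls off the work surface, if the arm or the gripper's body presses on something with over 40 N, if the wrist force passes 120 N, or if a joint passes its speed limit or range.

## Working session

There is one attempt and no reset: what is moved stays moved. The work goes in short steps, Python scripts to look and compute and a shell command to move; the robot and the scene stay as the last step left them, time stands still between calls to the robot, and variables do not carry over. Pictures are saved under pics/ and viewed, at most 10 in all, crops included, and the job is handed in when it is done.

```bash
mkdir -p pics
cat > h.py <<'E'
import numpy as np, cv2
from workcell import monitor, optics
def cams(names=("scene","top")):
    return {n:optics.grab_frame(n) for n in names}
def f(c): return c["frame"].shape[0]/2/np.tan(np.radians(c["fovy"])/2)
def proj(c,X):
    p=np.asarray(c["R"])@np.asarray(X)+c["t"]; return np.array([c["cx"],c["cy"]])+f(c)*p[:2]/p[2]
def ray(c,uv):
    d=np.array([(uv[0]-c["cx"])/f(c),(uv[1]-c["cy"])/f(c),1.]); R=np.asarray(c["R"])
    return -R.T@np.asarray(c["t"]), R.T@d
def atz(c,uv,z):
    o,d=ray(c,uv); return o+d*(z-o[2])/d[2]
E
python3 - <<'E'
from h import *
C=cams()
print(monitor.observe())
for n,c in C.items():
    cv2.imwrite(f"pics/{n}0.png",c["frame"]); print(n,c["fovy"],c["R"],c["t"])
    for k in ("carving_rest","rosette_panel_center","walnut_panel_center"):
        for m in optics.masks_of(k,n): 
            r=m["region"]; ys,xs=np.nonzero(r); print(n,k,round(m["p"],2),m["rect"],xs.mean(),ys.mean(),np.round(cv2.boxPoints(cv2.minAreaRect(np.c_[xs,ys].astype(np.float32)))).tolist())
E
```

```text
{'clock': 0.1, 'qpos': array([ 1.22883648,  0.52195039, -0.03635461,  1.59993056,  0.02119298,
        1.02107588, -0.11276623]), 'qd': array([-0.00199255,  0.00121324,  0.00041309, -0.00233813,  0.00033592,
       -0.0007888 , -0.00064094]), 'joint_efforts': array([ 4.38990435e-03, -9.28494930e+01,  1.98435165e+00, -3.70533442e+01,
        1.80945243e-02,  5.30631223e-03, -5.69059500e-05]), 'position': array([ 0.16767636, -0.60179108,  0.23079279]), 'tool_rot': array([-3.14061407e+00,  4.74571949e-05,  2.71802187e-01]), 'force': array([-0.05664054, -0.00517447, -0.21089842]), 'moment': array([0.02515846, 0.016183  , 0.04310596]), 'finger_force': 0.0, 'grip_width': 0.08537966707203419}
scene 42.35756098718553 [[ 0.46658908  0.88441427 -0.0102972 ]
 [ 0.61097863 -0.3307074  -0.71926194]
 [-0.63953088  0.3293084  -0.69466268]] [-0.33181202 -0.23458433  1.57412955]
scene carving_rest 0.79 [188.5, 176.5, 131.7, 86.2] 256.4027489626556 218.986255186722 [[188.0, 225.0], [299.0, 150.0], [329.0, 195.0], [218.0, 269.0]]
scene rosette_panel_center 0.97 [349.6, 207.3, 72.7, 64.8] 384.8710385942
[... 830 characters left out ...]
57 [[192.0, 167.0], [321.0, 135.0], [338.0, 203.0], [209.0, 235.0]]
top rosette_panel_center 0.75 [160.1, 264.1, 76.0, 90.6] 199.6601023017903 307.6012787723785 [[155.0, 320.0], [194.0, 262.0], [243.0, 295.0], [204.0, 353.0]]
top rosette_panel_center 0.65 [207.3, 169.2, 46.2, 48.5] 230.31274787535412 194.26118980169971 [[203.0, 179.0], [247.0, 169.0], [256.0, 209.0], [213.0, 219.0]]
top rosette_panel_center 0.63 [135.0, 63.4, 79.1, 77.5] 176.35601265822785 100.90094936708861 [[136.0, 95.0], [177.0, 60.0], [217.0, 107.0], [176.0, 141.0]]
top walnut_panel_center 0.91 [267.2, 155.6, 55.2, 48.4] 293.43128734383487 178.7110266159696 [[266.0, 164.0], [311.0, 152.0], [322.0, 193.0], [277.0, 205.0]]
```

```bash
sleep 4; python3 -c "
import cv2,numpy as np
cv2.imwrite('pics/both0.png',cv2.resize(np.vstack([cv2.imread('pics/scene0.png'),cv2.imread('pics/top0.png')]),(400,600)))"
```

```text
(no output)
```

View pics/scene0.png

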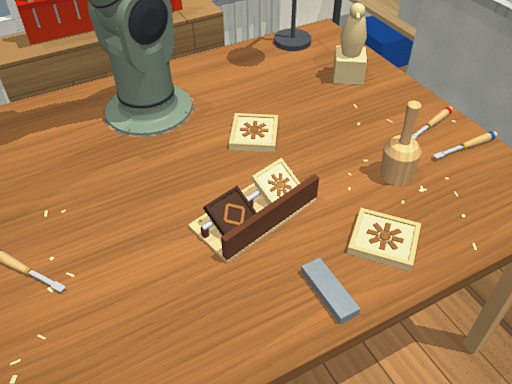

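View pics/top0.png

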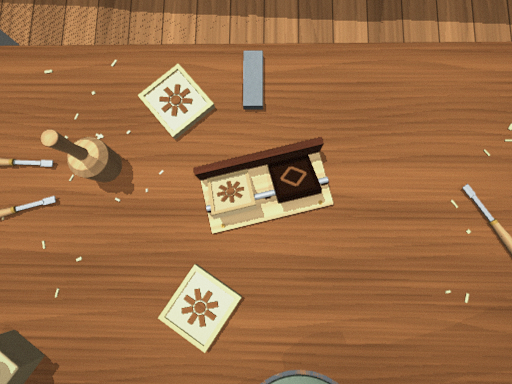

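The scene picture shows the rest near (255,210), with the small rosette panel on it at (280,182) and the walnut at (232,212). Two larger look-alike panels lie on the bench at (385,237) and (254,131). In the top picture the rosette is at (231,192), the walnut at (293,178), and the fence runs from (195,172) to (322,143). I'll zoom in to pick corners.

Run:
```python
import cv2,numpy as np
a=cv2.imread('pics/scene0.png')[145:275,180:330]; b=cv2.imread('pics/top0.png')[125:245,185:345]
cv2.imwrite('pics/z.png',np.hstack([cv2.resize(x,(400,int(400*x.shape[0]/x.shape[1])),interpolation=cv2.INTER_CUBIC)[:300] for x in (a,b)]))if 0 else None
A=cv2.resize(a,None,fx=2.6,fy=2.6,interpolation=2); B=cv2.resize(b,None,fx=2.5,fy=2.5,interpolation=2)
h=max(A.shape[0],B.shape[0]); o=np.zeros((h,A.shape[1]+B.shape[1],3),np.uint8); o[:A.shape[0],:A.shape[1]]=A;o[:B.shape[0],A.shape[1]:]=B
cv2.imwrite('pics/z.png',o); print(o.shape)
```

```text
(338, 790, 3)
```

View pics/z.png

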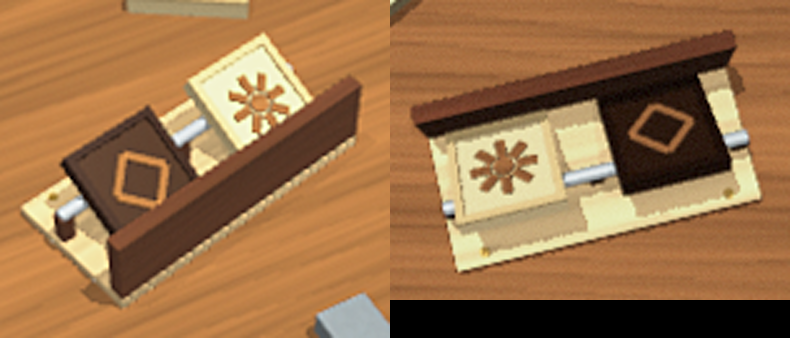

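```bash
cat > fit.py <<'E'
from h import *
from scipy.optimize import least_squares
C=cams()
fx,fz=-36.2,82.6
O={"scene":[((78,150,82),(318.8,175.8)),((-72,-150,12),(187.7,225)),((78,-150,0),(227,262.3)),("p50",(281.9,157.7)),("p-50",(251.5,175.8))],
"top":[((-72,150,12),(212.2,233.4)),((-72,-150,12),(333.4,205)),((78,150,82),(193.8,169)),((78,-150,82),(322.2,138.2)),("p50",(213,215)),("p-50",(255.8,204.2))]}
def W(p,X):
    c,s=np.cos(p[2]),np.sin(p[2]); X=np.asarray(X)/1000.
    return np.array([p[0]+c*X[0]-s*X[1],p[1]+s*X[0]+c*X[1],X[2]+p[4]])
def res(p):
    r=[]
    for n,l in O.items():
        for X,uv in l:
            if isinstance(X,str): X=(fx,p[3]*1000+float(X[1:]),fz)
            r+=list(proj(C[n],W(p,X))-uv)
    return np.array(r)
s=least_squares(res,[.55,0,.2,.06,0],loss="soft_l1"); p=s.x
print("pose x,y,yaw,panel y,z",p.round(4)); print(res(p).reshape(-1,2).round(1).tolist())
np.save("p.npy",p)
for X in [(-90,p[3]*1e3,110),(-30,p[3]*1e3,45)]: print(X,W(p,X).round(4))
E
python3 fit.py
```

```text
pose x,y,yaw,panel y,z [ 0.5521  0.0828  0.2493  0.0801 -0.0029]
[[-1.1, 1.0], [-1.4, -1.0], [-1.0, 1.5], [-2.3, 0.2], [-0.8, 0.2], [-0.9, 0.8], [-0.2, -0.3], [-1.5, -0.9], [-1.1, -1.2], [-1.6, -0.0], [-0.3, 0.1]]
(-90, np.float64(80.12372514248186), 110) [0.4452 0.1383 0.1071]
(-30, np.float64(80.12372514248186), 45) [0.5033 0.1531 0.0421]
```

```bash
python3 -m handwheel '[{"dx":6,"claw":0},{"dx":6},{"dx":6},{"dx":6},{"dx":6},{"dx":1.4,"dy":-5.8},{"dx":1.4,"dy":-5.8},{"dx":1.4,"dy":-5.8}]'; python3 -m handwheel '[{"dx":1.4,"dy":-5.8},{"dx":1.4,"dy":-5.8},{"dx":1.4,"dy":-5.8},{"dx":1.4,"dy":-5.8},{"dx":1.4,"dy":-5.8},{"dx":1.4,"dy":-5.8},{"dx":1.4,"dy":-5.8},{"dx":1.4,"dy":-5.8}]'
cat > st.py <<'E'
from h import *
from scipy.spatial.transform import Rotation as Ro
p=np.load("p.npy"); s=monitor.observe()
d=s["position"]-[p[0],p[1],0]; c,n=np.cos(p[2]),np.sin(p[2])
R=Ro.from_euler("xyz",s["tool_rot"]).as_matrix(); Q=Ro.from_euler("z",-p[2]).as_matrix()@R
print("t",s["clock"],"tip rest mm",(np.array([c*d[0]+n*d[1],-n*d[0]+c*d[1],d[2]])*1e3).round(1),"F",np.round(s["force"],1))
print("tool axes in rest (cols)\n",Q.round(3),"\nq",s["qpos"].round(2),s["grip_width"])
E
python3 st.py
```

```text
t 0.5 tip rest mm [-541.5 -568.9  231.3] F [ 0.   0.1 -0.4]
tool axes in rest (cols)
 [[ 1.     0.022 -0.   ]
 [ 0.022 -1.     0.   ]
 [-0.    -0.    -1.   ]] 
q [ 1.23  0.52 -0.04  1.6   0.02  1.02 -0.11] 0.08534580413526756schema error: expected keys dx, dy, dz, wx, wy, wz, claw
schema error: expected keys dx, dy, dz, wx, wy, wz, claw
```

```bash
python3 -m handwheel '[{"dx":6,"dy":0,"dz":0,"wx":0,"wy":0,"wz":0,"claw":0},{"dx":6,"dy":0,"dz":0,"wx":0,"wy":0,"wz":0,"claw":0},{"dx":6,"dy":0,"dz":0,"wx":0,"wy":0,"wz":0,"claw":0},{"dx":6,"dy":0,"dz":0,"wx":0,"wy":0,"wz":0,"claw":0},{"dx":6,"dy":0,"dz":0,"wx":0,"wy":0,"wz":0,"claw":0},{"dx":1.4,"dy":-5.8,"dz":0,"wx":0,"wy":0,"wz":0,"claw":0},{"dx":1.4,"dy":-5.8,"dz":0,"wx":0,"wy":0,"wz":0,"claw":0},{"dx":1.4,"dy":-5.8,"dz":0,"wx":0,"wy":0,"wz":0,"claw":0}]'; python3 -m handwheel '[{"dx":1.4,"dy":-5.8,"dz":0,"wx":0,"wy":0,"wz":0,"claw":0},{"dx":1.4,"dy":-5.8,"dz":0,"wx":0,"wy":0,"wz":0,"claw":0},{"dx":1.4,"dy":-5.8,"dz":0,"wx":0,"wy":0,"wz":0,"claw":0},{"dx":1.4,"dy":-5.8,"dz":0,"wx":0,"wy":0,"wz":0,"claw":0},{"dx":1.4,"dy":-5.8,"dz":0,"wx":0,"wy":0,"wz":0,"claw":0},{"dx":1.4,"dy":-5.8,"dz":0,"wx":0,"wy":0,"wz":0,"claw":0},{"dx":1.4,"dy":-5.8,"dz":0,"wx":0,"wy":0,"wz":0,"claw":0},{"dx":1.4,"dy":-5.8,"dz":0,"wx":0,"wy":0,"wz":0,"claw":0}]'; python3 st.py
```

```text
clock: 1.5
position: [0.4503, -0.3407, 0.2312]
tool_rot: [-3.142, -0.0, 0.272]
force: [1.2, 0.2, 0.0]
grip_width: 0.0002
finger_force: 0.0
clock: 2.5
position: [0.4336, 0.1363, 0.2316]
tool_rot: [3.142, -0.001, 0.272]
force: [0.6, 0.2, 0.5]
grip_width: -0.0
finger_force: 0.0
t 2.5 tip rest mm [-101.7   81.   231.6] F [0.6 0.2 0.5]
tool axes in rest (cols)
 [[ 1.     0.022  0.001]
 [ 0.022 -1.    -0.   ]
 [ 0.001  0.    -1.   ]] 
q [-0.15  0.26 -0.34  2.02  0.11  0.88 -1.85] -4.591985833822207e-05
```

```bash
python3 -m handwheel '[{"dx":0,"dy":0,"dz":0,"wx":0,"wy":0,"wz":0.022,"claw":0},{"dx":0,"dy":0,"dz":0,"wx":0,"wy":0.175,"wz":0,"claw":0},{"dx":0,"dy":0,"dz":0,"wx":0,"wy":0.175,"wz":0,"claw":0},{"dx":0,"dy":0,"dz":0,"wx":0,"wy":0.175,"wz":0,"claw":0},{"dx":0,"dy":0,"dz":0,"wx":0,"wy":0.175,"wz":0,"claw":0},{"dx":0,"dy":0,"dz":0,"wx":0,"wy":0,"wz":0,"claw":0}]'; python3 st.py
python3 - <<'E'
from h import *
C=cams(("scene",)); cv2.imwrite("pics/s1.png",C["scene"]["frame"])
E
```

```text
clock: 3.25
position: [0.4488, 0.1203, 0.2426]
tool_rot: [3.109, -0.514, 0.255]
force: [-0.2, 0.5, -0.5]
grip_width: -0.0003
finger_force: 0.0
t 3.25 tip rest mm [-90.9  61.9 242.6] F [-0.2  0.5 -0.5]
tool axes in rest (cols)
 [[ 0.871 -0.01   0.492]
 [ 0.005 -1.    -0.03 ]
 [ 0.492  0.028 -0.87 ]] 
q [-0.54  0.05  0.04  2.39  0.63  0.25 -2.39] -0.0002544895228659676
```

View pics/s1.png

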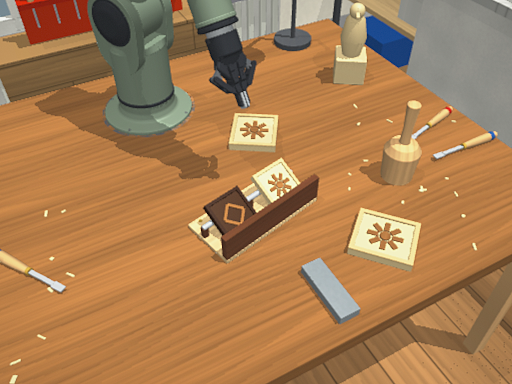

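The gripper is above the open side of the rest, its tip at about (247,103), tilted 30° forward. The panels are undisturbed. Next I go down.

```bash
python3 -m handwheel '[{"dx":-2,"dy":-0.45,"dz":4.1,"wx":0,"wy":0,"wz":0,"claw":0},{"dx":-2,"dy":-0.45,"dz":4.1,"wx":0,"wy":0,"wz":0,"claw":0},{"dx":-2,"dy":-0.45,"dz":4.1,"wx":0.015,"wy":0,"wz":0,"claw":0},{"dx":-2,"dy":-0.45,"dz":4.1,"wx":0.015,"wy":0,"wz":0,"claw":0},{"dx":0,"dy":0,"dz":0,"wx":0,"wy":0,"wz":0,"claw":0}]'; python3 st.py
python3 - <<'E'
from h import *
C=cams(); print({n:proj(c,monitor.observe()["position"]).round(1) for n,c in C.items()})
o=np.hstack([C["scene"]["frame"][75:275,140:340],C["top"]["frame"][120:320,150:350]]); cv2.imwrite("pics/s2.png",cv2.resize(o,None,fx=2,fy=2,interpolation=2))
E
```

```text
clock: 3.92
position: [0.4277, 0.1236, 0.1711]
tool_rot: [3.126, -0.403, 0.258]
force: [-0.3, -0.3, 0.3]
grip_width: -0.0003
finger_force: 0.0
t 3.925 tip rest mm [-110.5   70.2  171.1] F [-0.3 -0.3  0.3]
tool axes in rest (cols)
 [[ 0.92   0.002  0.392]
 [ 0.008 -1.    -0.013]
 [ 0.392  0.015 -0.92 ]] 
q [-0.49  0.2  -0.    2.43  0.73  0.16 -2.52] -0.0003439257802955788
{'scene': array([242.2, 126. ]), 'top': array([242.3, 240.6])}
```

View pics/s2.png

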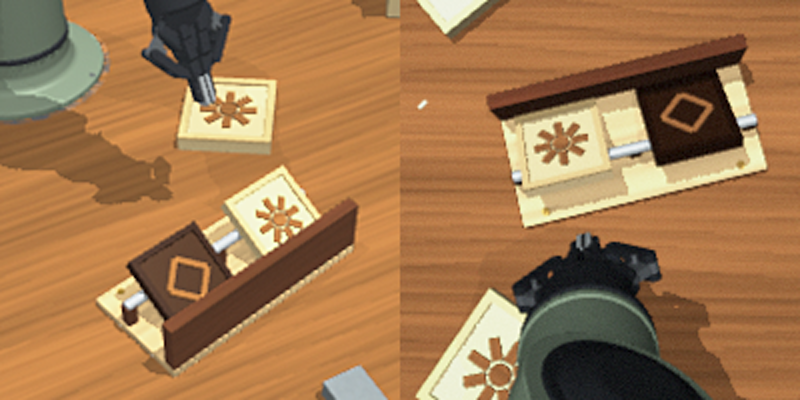

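The pictures show the tip clear of everything: in the crops it is at (208,100) in the scene half and (585,240) in the top half. The arm is at its joint limits here, so I'll reduce the tilt to about 17° and move forward while descending.

```bash
python3 -m handwheel '[{"dx":2.4,"dy":-0.5,"dz":0.7,"wx":0,"wy":-0.1,"wz":0,"claw":0},{"dx":-0.7,"dy":-0.5,"dz":3.6,"wx":0,"wy":0,"wz":0,"claw":0},{"dx":-0.7,"dy":0,"dz":3.6,"wx":0,"wy":0,"wz":0,"claw":0},{"dx":-0.7,"dy":0,"dz":3.6,"wx":0,"wy":0,"wz":0,"claw":0},{"dx":0,"dy":0,"dz":0,"wx":0,"wy":0,"wz":0,"claw":0}]'; python3 st.py
```

```text
clock: 4.65
position: [0.4746, 0.1368, 0.0957]
tool_rot: [3.111, -0.296, 0.262]
force: [-0.1, -0.5, -0.4]
grip_width: -0.0
finger_force: 0.0
t 4.65 tip rest mm [-61.8  71.4  95.7] F [-0.1 -0.5 -0.4]
tool axes in rest (cols)
 [[ 0.957  0.004  0.291]
 [ 0.012 -1.    -0.027]
 [ 0.291  0.029 -0.956]] 
q [-0.41  0.45 -0.06  2.29  0.77  0.16 -2.52] -4.722030700568651e-05
```

```bash
python3 -m handwheel '[{"dx":-0.3,"dy":-0.3,"dz":0,"wx":0.03,"wy":-0.11,"wz":0,"claw":0},{"dx":0,"dy":-0.4,"dz":0,"wx":0,"wy":-0.11,"wz":0,"claw":0},{"dx":-0.1,"dy":0,"dz":1.7,"wx":0,"wy":0,"wz":0,"claw":0},{"dx":-0.1,"dy":0,"dz":1.7,"wx":0,"wy":0,"wz":0,"claw":0},{"dx":0,"dy":0,"dz":0,"wx":0,"wy":0,"wz":0,"claw":0}]'; python3 st.py
```

```text
clock: 5.28
position: [0.4742, 0.1397, 0.0589]
tool_rot: [3.119, -0.125, 0.259]
force: [0.1, 0.6, -0.1]
grip_width: 0.0001
finger_force: 0.0
t 5.275 tip rest mm [-61.5  74.4  58.9] F [ 0.1  0.6 -0.1]
tool axes in rest (cols)
 [[ 0.992  0.007  0.125]
 [ 0.009 -1.    -0.021]
 [ 0.125  0.022 -0.992]] 
q [-0.17  0.57 -0.34  2.16  0.63  0.39 -2.35] 9.229184291387135e-05
```

```bash
python3 -m handwheel '[{"dx":-0.3,"dy":-0.5,"dz":1.6,"wx":0.02,"wy":0,"wz":0,"claw":0},{"dx":0.5,"dy":0,"dz":0,"wx":0,"wy":0,"wz":0,"claw":0},{"dx":0.5,"dy":0,"dz":0.1,"wx":0,"wy":0,"wz":0,"claw":0},{"dx":0,"dy":0,"dz":0,"wx":0,"wy":0,"wz":0,"claw":0}]'; python3 st.py
python3 - <<'E'
from h import *
C=cams(("scene","top")); o=np.hstack([C["scene"]["frame"][95:275,180:330],C["top"]["frame"][120:300,180:330]]); cv2.imwrite("pics/s3.png",cv2.resize(o,None,fx=2.6,fy=2.6,interpolation=2))
E
```

```text
clock: 5.78
position: [0.483, 0.1469, 0.0433]
tool_rot: [3.14, -0.127, 0.258]
force: [0.7, -1.0, -0.5]
grip_width: -0.0003
finger_force: 0.0
t 5.775 tip rest mm [-51.2  79.1  43.3] F [ 0.7 -1.  -0.5]
tool axes in rest (cols)
 [[ 0.992  0.008  0.126]
 [ 0.008 -1.    -0.   ]
 [ 0.126  0.001 -0.992]] 
q [-0.17  0.61 -0.33  2.14  0.65  0.36 -2.35] -0.00026786712913344306
```

View pics/s3.png

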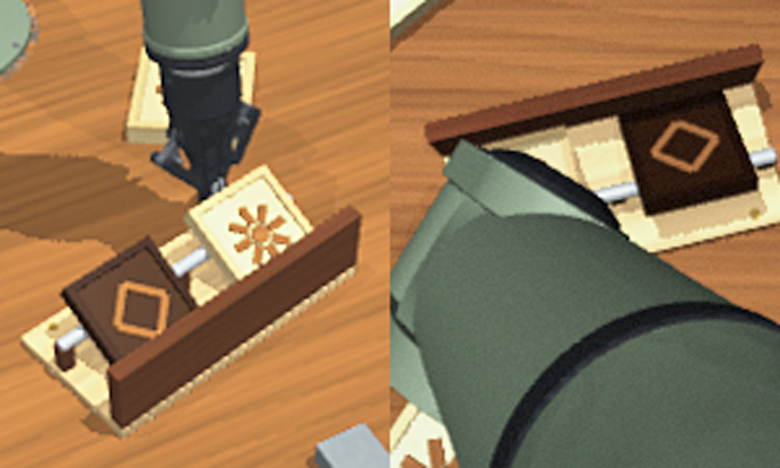

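The scene crop shows the fingertips just behind and below the middle of the raised edge, at about (213,190). Nothing has moved, so I start lifting.

```bash
python3 -m handwheel '[{"dx":0.8,"dy":0,"dz":0.1,"wx":0,"wy":0,"wz":0,"claw":0},{"dx":0.6,"dy":0,"dz":-0.7,"wx":0,"wy":0,"wz":0,"claw":0},{"dx":0.6,"dy":0,"dz":-0.7,"wx":0,"wy":0.03,"wz":0,"claw":0},{"dx":0.6,"dy":0,"dz":-0.7,"wx":0,"wy":0.03,"wz":0,"claw":0},{"dx":0,"dy":0,"dz":0,"wx":0,"wy":0,"wz":0,"claw":0}]'; python3 st.py
python3 - <<'E'
from h import *
C=cams(("scene",)); cv2.imwrite("pics/s4.png",cv2.resize(C["scene"]["frame"][95:275,180:330],None,fx=3,fy=3,interpolation=2))
E
```

```text
clock: 6.5
position: [0.5048, 0.1527, 0.0663]
tool_rot: [3.14, -0.186, 0.258]
force: [-1.4, 0.4, 1.8]
grip_width: -0.0001
finger_force: 0.7
t 6.5 tip rest mm [-28.7  79.4  66.3] F [-1.4  0.4  1.8]
tool axes in rest (cols)
 [[ 0.983  0.009  0.185]
 [ 0.009 -1.     0.   ]
 [ 0.185  0.002 -0.983]] 
q [-0.17  0.58 -0.33  2.12  0.66  0.35 -2.35] -0.00014305745675117555
```

View pics/s4.png

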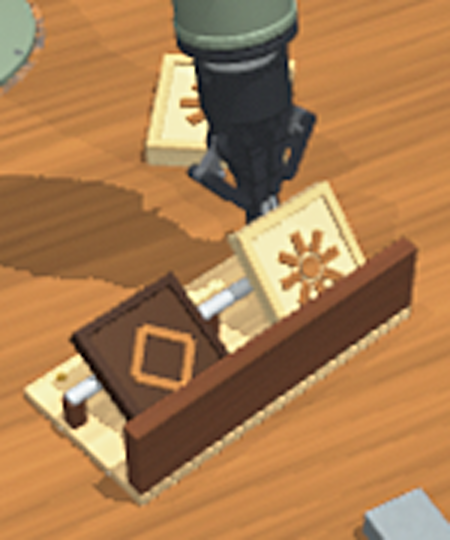

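The panel is pivoting to roughly 40–45°, with its lower edge still at the fence and the walnut untouched. I carry on along the arc.

```bash
python3 -m handwheel '[{"dx":0.8,"dy":0,"dz":-0.3,"wx":0,"wy":0.05,"wz":0,"claw":0},{"dx":0.8,"dy":0,"dz":-0.3,"wx":0,"wy":0.05,"wz":0,"claw":0},{"dx":0.8,"dy":0,"dz":-0.3,"wx":0,"wy":0.05,"wz":0,"claw":0},{"dx":0.8,"dy":0,"dz":0.2,"wx":0,"wy":0.03,"wz":0,"claw":0},{"dx":0.8,"dy":0,"dz":0.2,"wx":0,"wy":0.03,"wz":0,"claw":0},{"dx":0,"dy":0,"dz":0,"wx":0,"wy":0,"wz":0,"claw":0}]'; python3 st.py
python3 - <<'E'
from h import *
C=cams(("scene",)); cv2.imwrite("pics/s5.png",cv2.resize(C["scene"]["frame"][95:275,180:330],None,fx=3,fy=3,interpolation=2))
E
```

```text
clock: 7.3
position: [0.5511, 0.1636, 0.0979]
tool_rot: [3.141, -0.366, 0.259]
force: [-0.4, -0.1, -0.0]
grip_width: -0.0
finger_force: 0.0
t 7.3 tip rest mm [18.9 78.5 97.9] F [-0.4 -0.1 -0. ]
tool axes in rest (cols)
 [[ 0.934  0.01   0.358]
 [ 0.009 -1.     0.003]
 [ 0.358  0.    -0.934]] 
q [-0.34  0.52 -0.12  2.15  0.81  0.16 -2.52] -3.257379920459622e-05
```

View pics/s5.png

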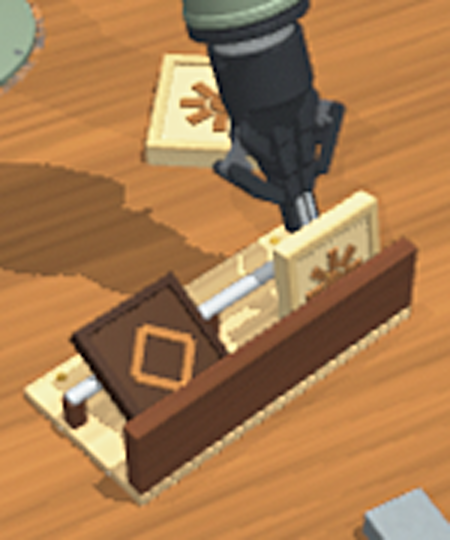

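The panel now looks nearly upright, with its top edge running (275,240) to (378,197), and the force is about zero. I'll lower the tip below fence height with a bit less tilt and press gently to see whether it is seated.

```bash
python3 -m handwheel '[{"dx":-0.3,"dy":0,"dz":1.0,"wx":0,"wy":-0.1,"wz":0,"claw":0},{"dx":-0.3,"dy":0,"dz":1.2,"wx":0,"wy":0,"wz":0,"claw":0},{"dx":0,"dy":0,"dz":0,"wx":0,"wy":0,"wz":0,"claw":0}]'; python3 st.py;  python3 -m handwheel '[{"dx":0.5,"dy":0,"dz":0.1,"wx":0,"wy":0,"wz":0,"claw":0},{"dx":0.4,"dy":0,"dz":0.1,"wx":0,"wy":0,"wz":0,"claw":0},{"dx":0,"dy":0,"dz":0,"wx":0,"wy":0,"wz":0,"claw":0}]'; python3 st.py
```

```text
clock: 7.72
position: [0.5511, 0.1623, 0.0743]
tool_rot: [3.138, -0.276, 0.259]
force: [0.2, 0.1, 0.5]
grip_width: -0.0002
finger_force: 0.0
t 7.725 tip rest mm [18.6 77.3 74.3] F [0.2 0.1 0.5]
tool axes in rest (cols)
 [[ 0.962  0.009  0.273]
 [ 0.01  -1.    -0.001]
 [ 0.273  0.003 -0.962]] 
q [-0.2   0.59 -0.28  2.08  0.76  0.3  -2.43] -0.00021610267034679524
clock: 8.1
position: [0.5608, 0.1659, 0.0762]
tool_rot: [3.138, -0.279, 0.261]
force: [0.0, -0.8, -0.6]
grip_width: -0.0
finger_force: 0.0
t 8.1 tip rest mm [28.9 78.4 76.2] F [ 0.  -0.8 -0.6]
tool axes in rest (cols)
 [[ 0.961  0.011  0.275]
 [ 0.012 -1.    -0.001]
 [ 0.275  0.004 -0.961]] 
q [-0.19  0.6  -0.3   2.05  0.75  0.31 -2.42] -6.5178022189911665e-06
```

No contact at x=29 (finger front at about 38), so the panel has probably fallen against the fence. I'll creep forward to touch it.

```bash
python3 -m handwheel '[{"dx":0.3,"dy":0,"dz":0.1,"wx":0,"wy":0,"wz":0,"claw":0},{"dx":0.2,"dy":0,"dz":0.1,"wx":0,"wy":0,"wz":0,"claw":0},{"dx":0,"dy":0,"dz":0,"wx":0,"wy":0,"wz":0,"claw":0}]'; python3 st.py; python3 -m handwheel '[{"dx":0.2,"dy":0,"dz":0.1,"wx":0,"wy":0,"wz":0,"claw":0},{"dx":0,"dy":0,"dz":0,"wx":0,"wy":0,"wz":0,"claw":0}]'; python3 st.py
```

```text
clock: 8.48
position: [0.5657, 0.167, 0.0752]
tool_rot: [3.138, -0.278, 0.261]
force: [1.0, -0.3, -0.1]
grip_width: 0.0002
finger_force: 0.0
t 8.475 tip rest mm [33.9 78.2 75.2] F [ 1.  -0.3 -0.1]
tool axes in rest (cols)
 [[ 0.962  0.011  0.274]
 [ 0.011 -1.    -0.001]
 [ 0.274  0.004 -0.962]] 
q [-0.19  0.6  -0.3   2.04  0.74  0.32 -2.41] 0.000214561826217024
clock: 8.72
position: [0.5665, 0.167, 0.0744]
tool_rot: [3.137, -0.276, 0.261]
force: [-10.6, -2.9, 6.1]
grip_width: -0.0
finger_force: 5.3
t 8.725 tip rest mm [34.7 78.1 74.4] F [-10.6  -2.9   6.1]
tool axes in rest (cols)
 [[ 0.962  0.011  0.272]
 [ 0.011 -1.    -0.001]
 [ 0.272  0.004 -0.962]] 
q [-0.18  0.61 -0.3   2.04  0.74  0.33 -2.41] -4.296955532151355e-05
```

The contact is firm and stiff with the finger front at about x=43, so the panel is seated against the fence. I withdraw straight back and up, then check.

```bash
python3 -m handwheel '[{"dx":-0.5,"dy":0,"dz":-0.1,"wx":0,"wy":0,"wz":0,"claw":0},{"dx":-2,"dy":0,"dz":-0.5,"wx":0,"wy":0,"wz":0,"claw":0},{"dx":-3,"dy":0,"dz":-1.5,"wx":0,"wy":-0.1,"wz":0,"claw":0},{"dx":-2,"dy":0,"dz":-4,"wx":0,"wy":-0.1,"wz":0,"claw":0},{"dx":-2,"dy":0,"dz":-5,"wx":0,"wy":0,"wz":0,"claw":0},{"dx":0,"dy":0,"dz":0,"wx":0,"wy":0,"wz":0,"claw":0},{"dx":0,"dy":0,"dz":0,"wx":0,"wy":0,"wz":0,"claw":0}]'; python3 st.py
python3 - <<'E'
from h import *
C=cams(("scene","top")); o=np.hstack([C["scene"]["frame"][95:275,180:330],C["top"]["frame"][120:300,180:330]]); cv2.imwrite("pics/s6.png",cv2.resize(o,None,fx=2.6,fy=2.6,interpolation=2))
E
```

```text
clock: 9.6
position: [0.4623, 0.1394, 0.164]
tool_rot: [3.138, -0.079, 0.26]
force: [-0.7, -0.1, -0.4]
grip_width: -0.0001
finger_force: 0.0
t 9.6 tip rest mm [-73.1  77.  164. ] F [-0.7 -0.1 -0.4]
tool axes in rest (cols)
 [[ 0.997  0.01   0.079]
 [ 0.01  -1.    -0.003]
 [ 0.079  0.004 -0.997]] 
q [ 0.07  0.41 -0.62  2.07  0.41  0.69 -2.13] -8.14923263673131e-05
```

View pics/s6.png

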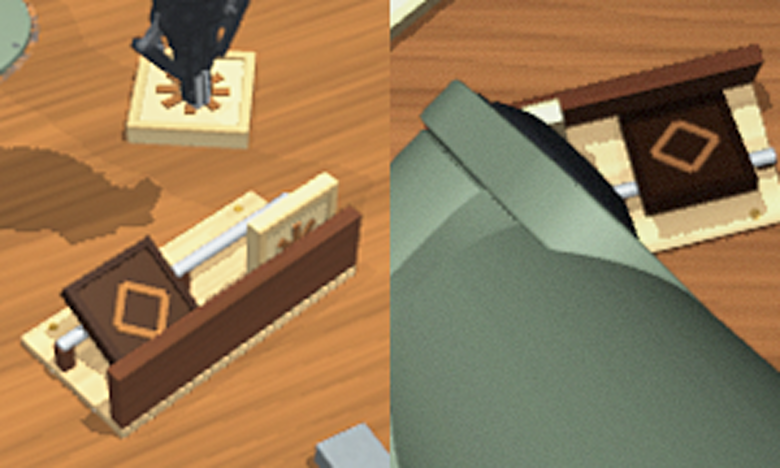

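The rosette panel stands upright against the fence, its top edge running (248,222) to (338,178) in the scene crop. The walnut is where it lay and the gripper is clear, so I'm handing in.

```bash
python3 -c "
from workcell import job_done
print(job_done())"
```

```text
the job is handed in; nothing more can be done
None
```

The rosette panel stands upright with its carved face against the fence, the walnut panel lies where it was, the gripper is clear, and the job was handed in at about 10 s; no verdict was returned.

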